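# Bring a spindle's hidden mark into view with the inspection mirror

## Task

Check the mark on the tape spindle: slide the roll of tape up off its spindle and set it down gently, flat in the shallow tray. Then turn the spring-loaded mirror by the upright pin on its lever until the spindle's mark, reflected, sits in the middle of the inspection camera's view, and finish while still holding the mirror steady at that angle with the fingers, as it swings back when let go. Leave the glue bottle, screwdriver, wooden offcut and jar where they are.

Things in the scene. Friction and masses are not known exactly. Their poses are not given: they have to be found in the camera images.
- roll_center (a point): Loose roll of paper edge tape, a ring 58 mm outside diameter, 28 mm bore, 40 mm high, on a card core, 50 to 115 g, lying flat around the spindle on its pedestal. Point: centre of the ring, half-way up (20 mm above its underside). z is the ring's axis.
- mark (a point): Black scribed ring round the fixed upright steel spindle (18 mm diameter). Point: on the spindle's axis at the ring, 80 mm above the bench; bare, it shows from all sides. The roll sits on a pedestal 48 mm across, its top 60 mm above the bench, on a 90 mm square foot. The spindle's tip is 115 mm above the bench, 15 mm above the seated roll.
- tray_floor (a point): Square shallow plywood tray fixed on the bench, 160 mm outside, 5 mm walls, rim 12 mm above the bench. Point: centre of its inner floor, 5 mm above the bench; x and y run along its sides.
- pivot (a point): Upright turning axis of the mirror, fixed on the viewer board (310 x 100 x 15 mm plywood, along its x). Point: centre of the mirror's face, 80 mm above the bench, at the same height as lens and mark. x points to the camera, z up.
- lens (a point): Front of the lens of the fixed black inspection camera, on the viewer board 170 mm from the mirror's axis, looking at the mirror. Centre of the lens, 80 mm above the bench; the top of the camera is at 105 mm.
- mirror (a joint): Mirror angle about its upright axis, 0 to 1.4 rad. 0: parked at a stop, squarely facing the lens; grows counterclockwise from above. A spring drives it back to 0 (1.5 N at the pin at 0, 3.4 N at 1 rad). The view leaves the mirror at twice this angle, counterclockwise from pivot-to-lens: it meets the mark when the mirror's normal halves the angle lens-pivot-mark (0.3 to 1.2 rad).
- pin (a point): Upright round wooden pin on the mirror's lever, for turning it: 14 mm diameter, from 125 to 175 mm above the bench. Point: half-way up, at 150 mm. It stands 90 mm from the turning axis, straight behind the mirror's face (away from the lens when parked). Lever: 14 mm wide, its top at 125 mm. Mirror frame: 84 mm wide, from 47 to 113 mm above the bench.
- sight (a point): The flat brass needle low under the mirror, 68 mm long, 28 mm above the bench, geared two to one to the mirror so that it points the way the camera looks off the mirror: level, turning twice as far as the mirror, at parked pointing at the camera. Point: on the mirror's axis, 80 mm above the bench; its x axis is the middle of the reflected view.
- glue: Bystander, to be left where it is: a white glue bottle, 56 mm across, 150 mm tall, standing. Origin: centre of its underside.
- screwdriver: Bystander, to be left where it is: a screwdriver 200 mm long lying on the bench. Origin: below the middle of the tool, on the bench.
- offcut: Bystander, to be left where it is: a wooden offcut 50 x 90 x 25 mm lying on the bench. Origin: centre of its underside.
- jar: Bystander, to be left where it is: a small glass jar, 60 mm across, 60 mm tall, standing. Origin: centre of its underside.

How it is judged (in metres and radians):
On the way, in this order (a step that is already met when the one before it is completed fails the run):
1. the roll is lifted clear of the spindle's tip (height (world z) of roll_center above 0.137 m and contact force between the fingers and roll above 0.3 N), for 0.05 s.
2. the roll lies flat in the tray, let go (x of roll_center in the frame of tray_floor between -0.055 and 0.055 m and y of roll_center in the frame of tray_floor between -0.055 and 0.055 m and z of roll_center in the frame of tray_floor below 0.027 m and angle between the z axis of roll_center and the z axis of tray_floor, either way round below 0.12 rad and linear speed of roll below 0.03 m/s and contact force between the fingers and roll below 0.1 N), for 0.3 s.
3. the mirror, held by the fingers, shows the mark to the camera (y of mark in the frame of sight between -0.02 and 0.02 m and x of mark in the frame of sight above 0.05 m and velocity of joint mirror between -0.05 and 0.05 rad/s and contact force between the fingers and mirror above 0.7 N), for 0.3 s.
At the end, for the whole second after the job is handed in: The fingers hold the mirror (more than 0.7 N on it) still at an angle where the middle of the camera's reflected view passes within 20 mm of the mark's centre, in front of the mirror, while the roll lies flat and at rest inside the tray, not touched by the fingers (all of step 2 and all of step 3); the arm keeps its last pose, push and grip.
It fails at once if the roll is dropped (falls free at more than 0.8 m/s) (linear speed of roll above 0.8 m/s and contact force between the fingers and roll below 0.05 N).
It fails at once if the glue is moved more than 30 mm (distance of glue from where it was at the start of the episode above 0.03 m).
It fails at once if the screwdriver is moved more than 30 mm (distance of screwdriver from where it was at the start of the episode above 0.03 m).
It fails at once if the offcut is moved more than 30 mm (distance of offcut from where it was at the start of the episode above 0.03 m).
It fails at once if the jar is moved more than 30 mm (distance of jar from where it was at the start of the episode above 0.03 m).
It also fails if it takes over 48 s, if anything falls off the work surface, if the arm or the gripper's body presses on something with over 40 N, if the wrist force passes 120 N, or if a joint passes its speed limit or range.

## Robot

A 6-joint arm with a two-finger parallel gripper is mounted at the origin on the work surface. World frame = base frame: x ahead of the robot, y to its left, z up, the work surface at z = 0. Lengths are in m, angles in degrees, forces in N, time in s.
With the tool pointing down it reaches from about 0.35 to 0.975 m from the base axis. Payload 17.4 kg.
Tool frame: the origin (TCP) lies between the finger pads; the fingertips stand 19 mm ahead of it and the grasp point (between the pads) is the TCP; z points along the fingers, y is the line along which they close (so a half turn about z gives the same grasp; the last joint's range is limited). The gripper opens to 85 mm and grips with 20 to 120 N. Pads are 22 mm wide; open, the fingers measure 114 mm over their backs; the gripper's body (76 mm by 85 mm) begins 54 mm behind the grasp point. The pads swing forward as they close: fully open they stand 13 mm farther back than shut.
Start: joints at [68.766, 6.646, 82.598, -0, 90.757, -2.166], TCP at [0.221, 0.638, 0.226] pointing down, gripper open.
Joint ranges: [-162.19, 162.19], [-47.58, 125.68], [4.15, 143.07], [-65.23, 245.23], [0.69, 171.88], [-170.13, 170.13]. Speed limits (degrees/s): [108.29, 108.29, 127.2, 180, 180, 180].

## Interface

Orientations are given as a 3x3 rotation matrix whose columns are the frame's x, y, z axes.
In Python, from plant import movep, move_straight, movej, grip, wait, solve_ik, camera, IKError, job_done, get_clock, get_joint_positions, get_qvel, get_effort, get_tool_pos, get_ee_rot, get_wrist_force, get_torque, get_gripper_width, get_grasp_force gives the robot as it stands. The module is installed in compiled form; this text tells all that it offers. Calls block until the motion is done:
- movep(position, orientation): joint-space move of the TCP to a pose.
- move_straight(position, feed=0.15, ori=None): straight line of the TCP; ori=None keeps the orientation; feed is the mean speed in m/s.
- movej(angles): joint-space move.
- grip(opening, grasp_force=None): finger opening in m; grasp_force is the grip in N (None keeps the last); returns when the fingers have stopped.
- wait(seconds).
- solve_ik(position, orientation): joint angles nearest the present ones, or None.
- camera(name): name is "scene" or "side" or "wrist"; returns a dict with "image" (480x640x3 uint8, blue, green, red), "fovy" (degrees; the focal length in pixels is half the picture's height over the tangent of half this angle, whatever the lens; pixels are square), "cx", "cy" (the principal point, pixels), "k1" (the pictures are not rectified: a ray, as slopes to the right and down, at radius r is drawn at 1 + k1 r^2 times it, then the intrinsics apply), "extrinsics" (4x4, takes a point from world to camera coordinates); the wrist camera has in their place "hand_eye" (4x4, takes a point from camera to tool coordinates, whose origin is the TCP and whose axes are the flange's). Camera axes: x right, y up, looking along -z (the intrinsics and any distortion apply to the point x, -y, -z); pixel columns grow to the right and rows downward; lengths in m; the calibration is good to about 2 mm. A picture is of the moment at which its call begins: read the wrist's pose just before it. There is no depth.
A pose or a line that the arm cannot do raises IKError and nothing moves.
- job_done(): hands the job in; it is judged then, once.
Readings, each from a call of its own:
- get_clock(): time.
- get_joint_positions(): joint angles.
- get_qvel(): joint speeds.
- get_effort(): joint torques, N m.
- get_tool_pos(): TCP position.
- get_ee_rot(): TCP orientation.
- get_wrist_force(): force on the tool from outside, world axes, zero at the start.
- get_torque(): the same for the moment, N m.
- get_gripper_width(): finger opening in m.
- get_grasp_force(): force on a finger pad.
Only numpy, scipy, OpenCV 4.12 (cv2) and the standard library are available. Lean on these libraries where they do the work, as an engineer would, in place of code of your own. Each camera call takes 0.05 s, during which the arm holds its last target. There are 200 camera calls.

## Working session

There is one attempt and no reset: what is moved stays moved. The work goes in short steps, each a Python script; the robot and the scene stay as the last script left them, time stands still between calls to the robot, and variables do not carry over. Pictures are saved under pics/ and viewed, at most 10 in all, crops included, and the job is handed in when it is done.

```bash
mkdir -p pics
cat > h.py <<'E'
import numpy as np, cv2
from plant import *
def snap(name):
    p=np.array(get_tool_pos());R=np.array(get_ee_rot())
    c=camera(name)
    if name=="wrist":
        T=np.eye(4);T[:3,:3]=R;T[:3,3]=p
        c['c2w']=T@np.array(c['hand_eye'])
    else: c['c2w']=np.linalg.inv(np.array(c['extrinsics']))
    c['f']=240/np.tan(np.radians(c['fovy'])/2)
    return c
def ray(c,u,v):
    x,y=(u-c['cx'])/c['f'],(v-c['cy'])/c['f']
    rd=np.hypot(x,y);r=rd
    for _ in range(30): r=rd/(1+c['k1']*r*r)
    s=r/rd if rd>0 else 1
    d=c['c2w'][:3,:3]@np.array([x*s,-y*s,-1]);return c['c2w'][:3,3],d/np.linalg.norm(d)
def onz(c,u,v,z):
    o,d=ray(c,u,v);return o+d*(z-o[2])/d[2]
def tri(*L): # (c,u,v)...
    A=np.zeros((3,3));b=np.zeros(3)
    for c,u,v in L:
        o,d=ray(c,u,v);P=np.eye(3)-np.outer(d,d);A+=P;b+=P@o
    x=np.linalg.solve(A,b)
    res=[np.linalg.norm(np.cross(x-ray(*l)[0],ray(*l)[1])) for l in L]
    return x,np.round(res,4)
def proj(c,X):
    p=np.linalg.inv(c['c2w'])@np.append(X,1);x,y=p[0]/-p[2],-p[1]/-p[2]
    s=1+c['k1']*(x*x+y*y);return np.array([c['cx']+c['f']*x*s,c['cy']+c['f']*y*s])
E
python3 - <<'E'
from h import *
import pickle
d={}
for n in("scene","side","wrist"):
    c=snap(n);d[n]=c;cv2.imwrite(f'pics/{n}0.png',c['image'])
    print(n,c['fovy'],c['k1'],c['c2w'].round(3).tolist())
pickle.dump(d,open('d0.pkl','wb'));print(get_clock())
E
```

```text
scene 49.556439639732375 0.03456154257791477 [[-0.831, -0.381, 0.404, 1.069], [0.556, -0.565, 0.61, 0.683], [-0.004, 0.732, 0.681, 0.985], [0.0, 0.0, 0.0, 1.0]]
side 48.08202331672382 -0.05735951422128212 [[0.898, 0.273, -0.345, 0.176], [-0.439, 0.585, -0.681, -0.854], [0.016, 0.764, 0.645, 0.896], [0.0, 0.0, 0.0, 1.0]]
wrist 66.9581348907964 -0.012476107843186842 [[0.326, -0.902, -0.283, 0.148], [0.946, 0.31, 0.098, 0.662], [-0.001, -0.299, 0.954, 0.374], [0.0, 0.0, 0.0, 1.0]]
0.15
```

View pics/scene0.png

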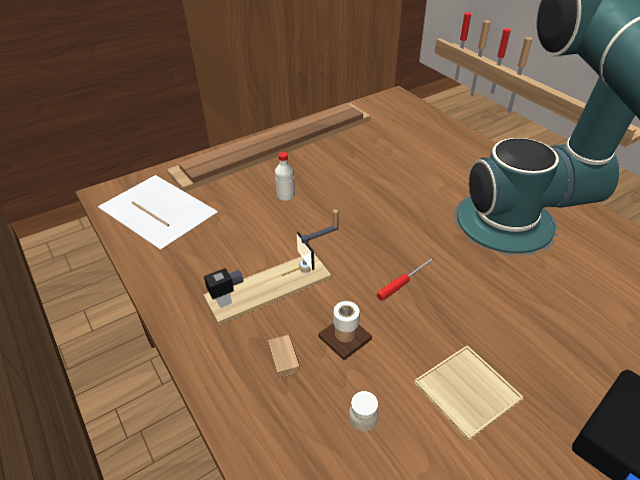

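View pics/side0.png

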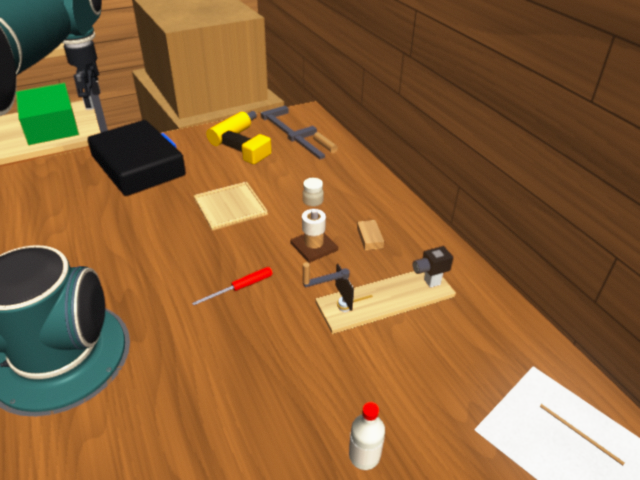

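The scene view shows the roll at about (346,317), the tray at (468,391), and the mirror at (306,252) with its pin at (335,217). In the side view, the roll is at (314,222), the tray at (231,205) and the pin at (306,273). Next I'll zoom in.

Run:
```python
import pickle,cv2
d=pickle.load(open('d0.pkl','rb'))
for n,(x,y,w,h) in dict(scene=(195,195,190,170),side=(280,170,190,170)).items():
    cv2.imwrite(f'pics/{n}0c.png',cv2.resize(d[n]['image'][y:y+h,x:x+w],(w*4,int(h*3.5)) if 0 else (665,595),interpolation=cv2.INTER_CUBIC))
```

```text
(no output)
```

View pics/scene0c.png

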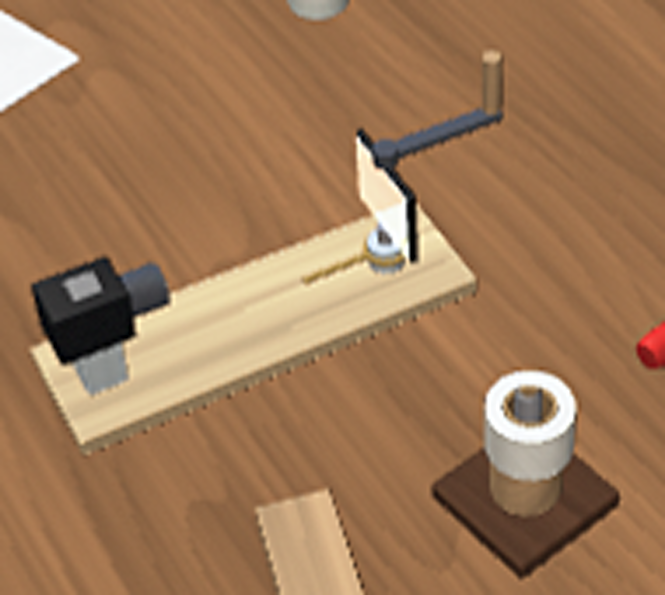

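View pics/side0c.png

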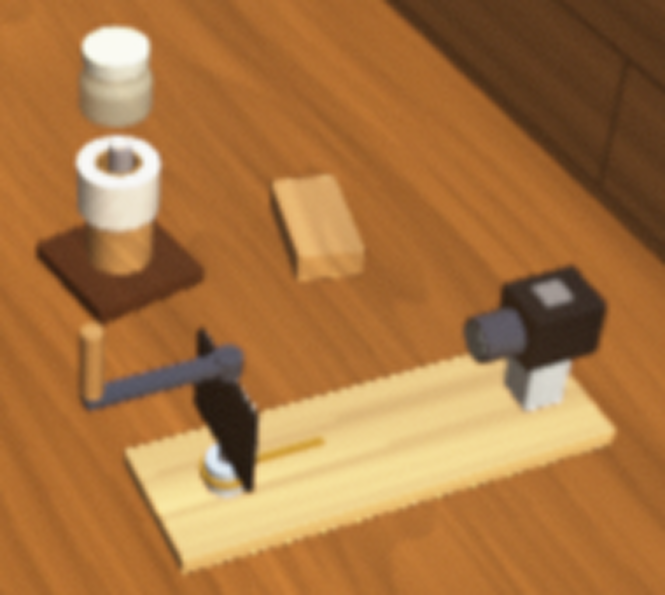

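The crops (scale 3.5) show:

| Point | Scene crop | Side crop |
|---|---|---|
| Roll top centre | (530,409) | (118,163) |
| Pin top | (491,55) | (92,328) |
| Pin base | (491,115) | (93,400) |
| Hub top | (385,151) | (229,357) |
| Lens front | (158,292) | (482,340) |

Run:
```python
from h import *
import pickle
d=pickle.load(open('d0.pkl','rb'));A,B=d['scene'],d['side']
P=dict(rolltop=((530,409),(118.5,163)),tip=((528,391),(121,147)),pintop=((491,55),(92,328)),pinbot=((491,113),(93,398)),hubtop=((385,151),(229,357)),lens=((158,292),(482,340)),
 foot_a=((433,490),(203,272)),foot_b=((618,496),(37,250)),foot_c=((524,575),(125,228)),
 brdR=((475,282),(125,452)),brdL=((85,450),(481,350)),brdBk=((425,208),(183,570)),ndl=((305,281),(322,440)),ndl0=((385,250),(225,470)))
for k,((a,b),(e,f)) in P.items():
    x,r=tri((A,a/3.5+195,b/3.5+195),(B,e/3.5+280,f/3.5+170));print(k,x.round(4),r)
# tray corners: pale wood mask
for n,(x0,y0,x1,y1) in dict(scene=(400,335,540,450),side=(185,170,280,240)).items():
    c=d[n];im=c['image'][y0:y1,x0:x1];hsv=cv2.cvtColor(im,cv2.COLOR_BGR2HSV)
    m=((hsv[...,2]>170)&(hsv[...,1]<140)).astype(np.uint8)
    m=cv2.morphologyEx(m,cv2.MORPH_CLOSE,np.ones((5,5)))
    cs=max(cv2.findContours(m,0,2)[0],key=cv2.contourArea)
    q=cv2.approxPolyDP(cv2.convexHull(cs),6,True)[:,0]+[x0,y0]
    X=np.array([onz(c,u,v,.012) for u,v in q]);print(n,q.tolist(),X.round(3).tolist(),X.mean(0).round(4),np.linalg.norm(X-np.roll(X,1,0),axis=1).round(3))
print(d['scene']['image'][405,468],d['scene']['image'][440,500],d['side']['image'][205,231])
```

```text
rolltop [0.6284 0.0866 0.0976] [0.0007 0.0007]
tip [0.6289 0.0843 0.113 ] [0.0009 0.0009]
pintop [ 0.5045 -0.1386  0.1764] [0.0004 0.0004]
pinbot [ 0.5042 -0.1393  0.1217] [0.0008 0.0008]
hubtop [ 0.5911 -0.1448  0.1245] [0.0009 0.0009]
lens [ 0.7708 -0.1559  0.0768] [0.002 0.002]
foot_a [0.6781 0.048  0.0094] [0.0009 0.0009]
foot_b [0.5794 0.1207 0.0098] [0.0008 0.0008]
foot_c [ 0.6583  0.1302 -0.0043] [0.0019 0.0019]
brdR [ 0.5492 -0.0924  0.0121] [0.0002 0.0002]
brdL [ 0.8386 -0.1065  0.0017] [0.0176 0.0176]
brdBk [ 0.5372 -0.1886  0.0045] [0.0051 0.0051]
ndl [ 0.6605 -0.1502  0.0282] [0.0011 0.0011]
ndl0 [ 0.5936 -0.1457  0.0262] [0.0001 0.0001]
scene [[400, 359], [467, 345], [523, 399], [482, 449], [457, 449], [400, 385]] [[0.564, 0.206, 0.012], [0.414, 0.261, 0.012], [0.416, 0.423, 0.012], [0.565, 0.452, 0.012], [0.605, 0.426, 0.012], [0.606, 0.257, 0.012]] [0.5284 0.3375 0.012 ] [0.066 0.16  0.162 0.152 0.048 0.169]
side [[246, 182], [266, 213], [212, 228], [195, 195]] [[0.569, 0.421, 0.012], [0.566, 0.256, 0.012], [0.414, 0.255, 0.012], [0.415, 0.42, 0.012]] [0.491 0.338 0.012] [0.154 0.165 0.152 0.165]
[152 193 219] [ 76 113 158] [139 207 236]
```

View pics/wrist0.png

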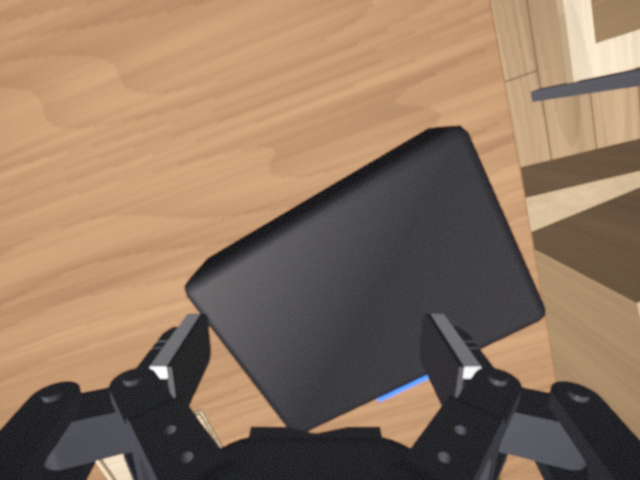

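The measured heights match the text: roll top .098, tip .113, pin .122 to .176, hub .1245. The tray sides come out at 0.16 m. Next I'll go above the roll with the wrist camera, taking two places, and locate the bystanders.

Run:
```python
from h import *
import pickle
d=pickle.load(open('d0.pkl','rb'));A,B=d['scene'],d['side']
for k,u,v in(('glue',285,198),('sd',405,280),('offcut',283,358),('jar',364,425)): print(k,onz(A,u,v,0).round(3))
R0=np.array(get_ee_rot());print(R0.round(3).tolist())
# closing axis along world x
R=np.array([[0,1,0],[1,0,0],[0,0,-1.]])
if R0[:,1]@[0.36,.93,0]<0: R[:,:2]*=-1
print(solve_ik([.628,.086,.22],R))
movep([.628,.086,.22],R); c1=snap('wrist')
move_straight([.628,.046,.22],feed=.2); c2=snap('wrist')
pickle.dump((c1,c2),open('d1.pkl','wb'))
cv2.imwrite('pics/w1.png',np.hstack([cv2.resize(c['image'],(400,300)) for c in(c1,c2)]))
print(get_clock(),get_tool_pos())
for c in(c1,c2):
    print(proj(c,[.6286,.086,.1]),proj(c,[.6286,.086,.115]))
```

```text
glue [ 0.475 -0.456  0.   ]
sd [0.392 0.019 0.   ]
offcut [ 0.775  0.051 -0.   ]
jar [0.72  0.282 0.   ]
[[-0.945, 0.327, -0.0], [0.327, 0.945, -0.001], [-0.0, -0.001, -1.0]]
[ 5.49212419e+00  1.63984158e+00  8.84351430e+01 -2.54444375e-14
  8.99250155e+01  5.49212419e+00]
3.0333 [0.62800396 0.04612441 0.22004387]
[316.22115389 238.91349834] [316.29528159 244.5538224 ]
[316.17048317 184.98251897] [316.24719973 187.83503153]
```

View pics/w1.png

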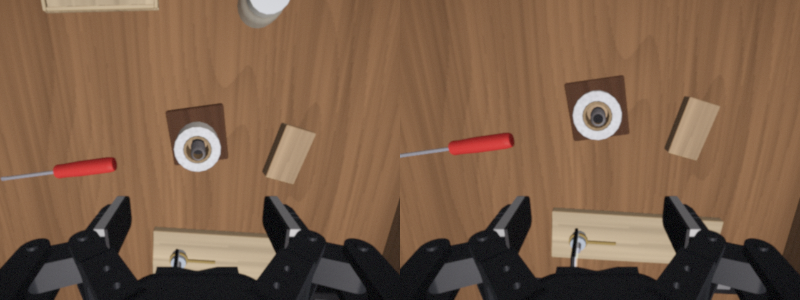

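The wrist views show the roll at about (316,237) and (317,184) in full-image pixels, as predicted. I'll refine on the white ring, then grasp and place.

Run:
```python
from h import *
import pickle
cs=pickle.load(open('d1.pkl','rb'));L=[]
for c,v0 in zip(cs,(239,185)):
    hsv=cv2.cvtColor(c['image'],cv2.COLOR_BGR2HSV)
    m=((hsv[...,1]<40)&(hsv[...,2]>205)).astype(np.uint8)
    w=np.zeros_like(m);w[v0-60:v0+60,256:376]=1;m*=w
    q=max(cv2.findContours(m,0,2)[0],key=cv2.contourArea)
    e=cv2.fitEllipse(cv2.convexHull(q));print(e)
    L.append((c,*e[0]));print(onz(c,*e[0],.1).round(4))
x,r=tri(*L);print(x,r)
p=np.mean([onz(*l,.1) for l in L],0)
print(p)
assert np.hypot(*(p[:2]-[.6286,.086]))<.005
pickle.dump(p,open('roll.pkl','wb'))
move_straight([p[0],p[1],.16],feed=.2)
move_straight([p[0],p[1],.085],feed=.12)
grip(.05,30)
print(get_gripper_width(),get_grasp_force(),get_wrist_force(),get_clock())
```

```text
((315.4314270019531, 238.4043731689453), (69.51514434814453, 71.81349182128906), 88.5813217163086)
[0.628  0.0864 0.1   ]
((315.30108642578125, 184.44667053222656), (74.9519271850586, 75.59223937988281), 13.53337574005127)
[0.628  0.0864 0.1   ]
[0.6279764  0.0863796  0.09990993] [0. 0.]
[0.62797624 0.08639822 0.1       ]
0.055808830714214525 29.935702923685312 [-3.81043842 -1.52952674  9.44828669] 4.7333
```

Run:
```python
from h import *
import pickle
p=pickle.load(open('roll.pkl','rb'))
move_straight([p[0],p[1],.115],feed=.08);print(get_wrist_force(),get_gripper_width())
move_straight([p[0],p[1],.19],feed=.12);print(get_wrist_force(),get_gripper_width(),get_grasp_force())
c=snap('wrist');s=snap('scene');pickle.dump((c,s),open('d2.pkl','wb'))
cv2.imwrite('pics/w2.png',np.hstack([cv2.resize(c['image'],(400,300)),s['image'][200:500,200:600][:280].repeat(1,0).copy() if 0 else cv2.resize(s['image'][210:435,220:520],(400,300))]))
print(get_clock())
```

```text
[ 0.32648212  0.37190356 -1.62584966] 0.05572312898042282
[-0.08944574  0.41820277 -0.88389506] 0.05564127339932026 32.00450135394931
6.1333
```

View pics/w2.png

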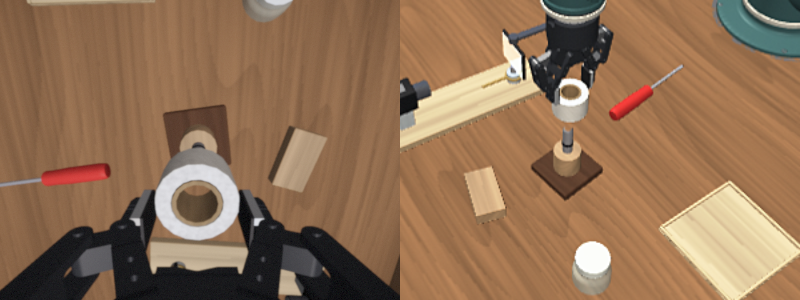

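The roll is held level and clear of the bare spindle. Now I'll place it in the tray.

Run:
```python
from h import *
import pickle
R=np.array(get_ee_rot())
t=[.494,.339]
movep([*t,.15],R);
move_straight([*t,.045],feed=.12);wait(.15);f0=get_wrist_force()[2]
z=.040
while z>.024:
    move_straight([*t,z],feed=.04)
    df=get_wrist_force()[2]-f0
    if df>2.5: break
    z-=.002
print(z,df,get_clock())
grip(.07);print(get_gripper_width())
wait(.2)
move_straight([*t,.13],feed=.15)
c=snap('wrist');pickle.dump(c,open('d3.pkl','wb'));cv2.imwrite('pics/w3.png',c['image'])
print(get_clock(),[proj(c,[*t,h]) for h in(.005,.045)])
```

```text
0.029999999999999992 17.115287589587922 9.9417
0.07026635621397324
11.3 [array([316.20768885, 236.14886215]), array([316.25934936, 252.07074689])]
```

View pics/w3.png

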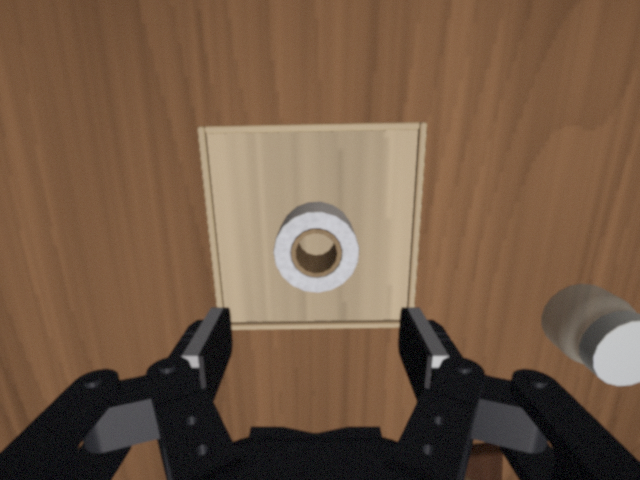

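The roll lies flat, centred at about (316,251) in the tray. Now I'll look at the spindle and the mirror from close by.

Run:
```python
from h import *
import pickle
R=np.array(get_ee_rot())
movep([.628,.075,.23],R); a=snap('wrist')
R2=np.array([[1,0,0],[0,-1,0],[0,0,-1.]])
movep([.515,-.14,.26],R2); b=snap('wrist')
move_straight([.555,-.14,.26],feed=.2); c=snap('wrist')
pickle.dump((a,b,c),open('d4.pkl','wb'))
print(get_joint_positions().round(1),get_clock())
for nm,k,X in(('tip',a,[.628,.086,.115]),('pin',b,[.5045,-.139,.175]),('hub',b,[.591,-.1448,.125]),('ndl',b,[.6605,-.150,.028]),('pin',c,[.5045,-.139,.175]),('hub',c,[.591,-.1448,.125]),('ndl',c,[.6605,-.150,.028])): print(nm,proj(k,X).round(1))
u,v=proj(a,[.628,.086,.115]).astype(int)
cr=cv2.resize(a['image'][v-50:v+50,u-50:u+50],(300,300),interpolation=cv2.INTER_CUBIC);print('crop0',u-50,v-50)
top=np.hstack([cr,np.zeros((300,500,3),np.uint8)])
W=lambda k:cv2.resize(k['image'][60:360,180:500],(400,375))
im=np.vstack([top[:225] if 0 else top[:300,:],np.hstack([W(b),W(c)])[:300]])
cv2.imwrite('pics/w4.png',im)
```

```text
[-16.6  -6.5  92.7  -0.   93.9  73.2] 14.0833
tip [316.5 226.9]
pin [313.1 267.6]
hub [321.5 135.3]
ndl [326.   58.4]
pin [313.1 320.6]
hub [321.1 189.4]
ndl [325.4 103.6]
crop0 266 176
```

View pics/w4.png

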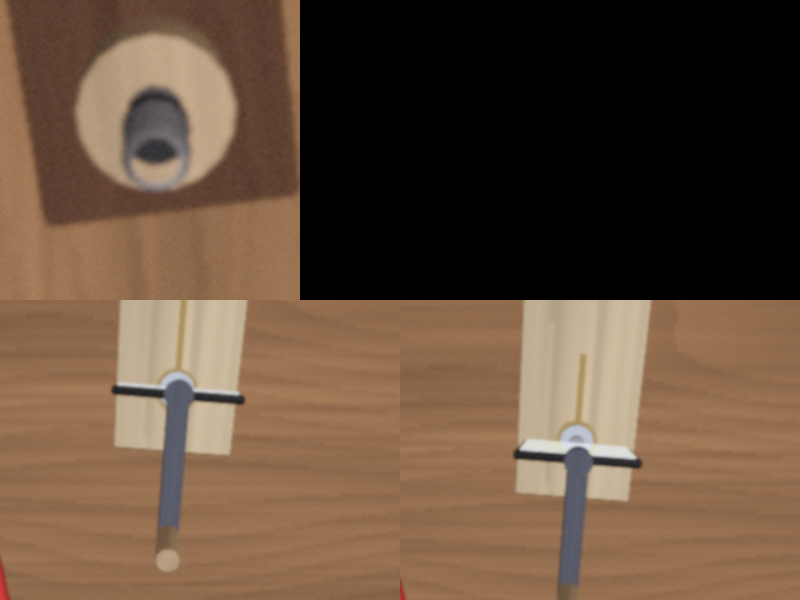

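The crop shows the spindle tip at about (318,230) and the pedestal top at (318,213). The mirror views give the pin at (313.6,268), the hub at (322.4,133) and (322.4,189.6), and the needle tip at (326.4,103).

Run:
```python
from h import *
import pickle
a,b,c=pickle.load(open('d4.pkl','rb'))
print('spindle',onz(a,318,230,.115).round(4),onz(a,318.1,213,.06).round(4))
print('hub',onz(b,322.4,133,.125).round(4),onz(c,322.4,189.6,.125).round(4),tri((b,322.4,133),(c,322.4,189.6)))
print('pin',onz(b,313.6,268,.175).round(4),'ndl',onz(c,326.4,103.2,.028).round(4))
```

```text
spindle [0.6291 0.0836 0.115 ] [0.6294 0.0849 0.06  ]
hub [ 0.5926 -0.1454  0.125 ] [ 0.5909 -0.1458  0.125 ] (array([ 0.59257957, -0.14538507,  0.13678205]), array([0.0002, 0.0002]))
pin [ 0.5042 -0.1393  0.175 ] ndl [ 0.6609 -0.1509  0.028 ]
```

Run:
```python
from h import *
import pickle
piv=np.array([.593,-.1456]);a0=np.radians(-4.23);r=.0895
def pose(th,z):
    a=a0+th;x=np.array([np.cos(a),np.sin(a),0]);zt=np.array([0,0,-1.])
    return [*(piv-r*x[:2]),z],np.column_stack([x,np.cross(zt,x),zt])
p,R=pose(0,.20);movep(p,R)
p,R=pose(0,.155);move_straight(p,feed=.12)
grip(.010,25);print(get_gripper_width(),get_grasp_force(),get_wrist_force(),get_clock())
for d in np.linspace(0,42.6,9)[1:]:
    p,R=pose(np.radians(d),.155);move_straight(p,feed=.06,ori=R)
wait(.3)
print(get_tool_pos(),p,get_gripper_width(),get_grasp_force(),get_wrist_force(),get_clock())
w=snap('wrist');s=snap('scene');t=snap('side');pickle.dump((w,s,t),open('d5.pkl','wb'))
Z=lambda c,X,k,W,H:(lambda u,v:(print(u,v),cv2.resize(c['image'][max(v,0):v+H//k,u:u+W//k],(W,H),interpolation=cv2.INTER_CUBIC))[1])(*(proj(c,X)-[W/k/2,H/k/2]).astype(int))
X=[.61,-.10,.05]
im=np.hstack([Z(s,X,4,400,400),Z(t,X,4,400,400)])
cv2.imwrite('pics/w5.png',np.vstack([im,np.hstack([cv2.resize(w['image'],(266,200)),np.zeros((200,534,3),np.uint8)])]))
```

```text
0.012374369320204817 24.389542937278748 [-1.0688178   1.86477005  3.92831142] 15.575
[ 0.52292297 -0.2008839   0.15539987] [np.float64(0.522830336901943), np.float64(-0.2011559932024006), 0.155] 0.01250901547138531 24.611733555793762 [-2.14877571  2.50811398  5.71956833] 18.2083
258 223
291 231
```

View pics/w5.png

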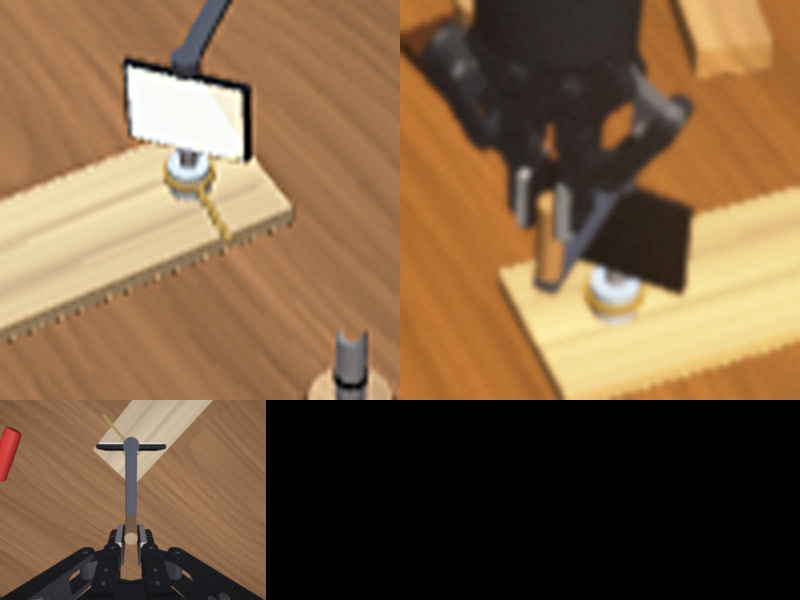

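The pin is held. In the scene view the needle tip is at about (315,282) and the mark is at (345.5,318). In the wrist view the needle tip is at about (250,38). I'll check the needle's direction against the mark.

Run:
```python
from h import *
import pickle
w,s,t=pickle.load(open('d5.pkl','rb'))
def fine(c,X,rad):  # gold needle pixels
    u,v=proj(c,X).astype(int);hsv=cv2.cvtColor(c['image'],cv2.COLOR_BGR2HSV)
    return u,v,hsv
piv=np.array([.593,-.1456]);mk=np.array([.6292,.0843])
print('mark scene',onz(s,345.5,318,.08))
for n,c,u,v in(('scene',s,315,282),('wrist',w,250,38)):
    q=onz(c,u,v,.028)[:2]-piv;m=mk-piv;e=np.degrees(np.arctan2(q[1],q[0])-np.arctan2(m[1],m[0]))
    print(n,(q+piv).round(4),np.hypot(*q).round(4),'err deg',e,'mm',e/57.3*np.hypot(*m)*1000)
# lever direction from the wrist: hub disc vs. pin top
hb=onz(w,131*2.406,44*2.406,.125)[:2];pt=onz(w,131*2.406,(538-400)*2.4,.175)[:2]
d=hb-pt;print('hub',hb,'pin',pt,'mirror deg',np.degrees(np.arctan2(d[1],d[0]))+4.23,np.hypot(*d))
```

```text
mark scene [0.63085116 0.08833403 0.08      ]
scene [ 0.6027 -0.0832] 0.0632 err deg 0.08127953096402639 mm 0.33012904502677737
wrist [ 0.6048 -0.0812] 0.0655 err deg -1.4367884382307254 mm -5.835732433403887
hub [ 0.59275571 -0.14667031] pin [ 0.5237051  -0.20100978] mirror deg 42.43102480575722 0.08786788093053434
```

The aim error is at most 6 mm against the 20 mm allowed, and the grip is steady. I'll hand in the job.

```bash
python3 -c "
from h import *
wait(.4);print(get_clock(),get_grasp_force(),abs(get_qvel()).max());print(job_done())"
```

```text
18.7583 24.61103618144989 0.09162358594170951
the job is handed in; nothing more can be done
None
```

I handed the job in at 18.8 s with the roll flat in the tray and the mirror held by its pin at about 42.5°, the reflected view passing within about 6 mm of the mark by my measurements (20 mm allowed); the judge's verdict was not shown.

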